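# Stack two ski-binding kits on their mounting jigs

## Task

Stack the ski-binding parts on the two mounting jigs. On the blue jig lay the black lifter plate, on that the red shim, and on top the white toe piece; on the orange jig lay the yellow plate and on top the green heel piece. Every part should lie flat, centred on its jig's white outline and lengthwise in line with the jig (either end may face forward), and the jar, the brush and the screwdriver should be left where they are.

Things in the scene. Friction and masses are not known exactly. Their poses are not given: they have to be found in the camera images.
- toe_jig: Toe mounting jig: fixed flat blue block, 110 long (its x) x 76 wide (its y) x 12 high, with a thin white painted rectangle (about 95 x 61) on its flat top marking where the stack goes. Origin: centre of its underside, z up; the stack belongs over the origin, on the top face 12 mm above it. Sizes in mm.
- heel_jig: Heel mounting jig: fixed flat orange block, 110 long (its x) x 76 wide (its y) x 12 high, with a thin white painted rectangle (about 95 x 61) on its flat top marking where the stack goes. Origin: centre of its underside, z up; the stack belongs over the origin, on the top face 12 mm above it. Sizes in mm.
- toe_lifter: Toe lifter plate: flat black rectangular plate with four small steel-coloured screw spots on top, 90 long (its x) x 56 wide (its y) x 16 thick; loose, lies flat. Origin: centre of its underside, z up. Sizes in mm.
- heel_plate: Heel plate: flat yellow rectangular plate with four small steel-coloured screw spots on top, 90 long (its x) x 56 wide (its y) x 16 thick; loose, lies flat. Origin: centre of its underside, z up. Sizes in mm.
- shim: Shim: flat red rectangular plate with four small steel-coloured screw spots on top, 80 long (its x) x 50 wide (its y) x 12 thick; loose, lies flat. Origin: centre of its underside, z up. Sizes in mm.
- toe_piece: Toe piece: white housing, loose, upright. Base 80 long (x) x 44 wide (y) x 12 high; on its middle a white block 44 x 44 with vertical sides, to 38 above the underside, to grip across y; two small black wings at its -x end, to 30 high, within the base width. Origin: centre of its flat underside, z up. Sizes in mm.
- heel_piece: Heel piece: green housing, loose, upright, all rigid. Base 80 long (x) x 44 wide (y) x 12 high; on its middle a green block 50 x 44 with vertical sides, to 48 above the underside, to grip across y; a black lever slopes out at its +x end (to x = 54, to 46 high), a black heel cup at its -x end (to 28 high). Origin: centre of its flat underside, z up. Sizes in mm.
- screw_jar: Bystander: glass screw jar with white cap, 58 across, 62 high, standing loose. Origin: centre of its underside. Sizes in mm.
- base_brush: Bystander: hand brush lying bristles down, dark wooden back over copper-coloured bristles, 100 x 56 x 38 high, loose. Origin: centre of its underside. Sizes in mm.
- driver: Bystander: screwdriver with a blue handle lying loose beyond the jigs, roughly along y, under 40 high, some 200 long. Origin: on the bench under its length, its x along the shaft, handle to -x. Sizes in mm.
There are look-alikes about, which are no part of the job. Of the things shaped like the shim, the red one is meant.

How it is judged (in metres and radians):
At the end, for the whole second after the job is handed in: Blue jig, bottom up: black lifter, red shim, white toe piece; orange jig: yellow plate, green heel piece. Each within 12 mm of its jig's centre, 4 mm of its height in the stack, 0.1 rad of flat, long axis within 0.2 rad of the jig's (either way round), released, at rest (horizontal distance between each of toe_lifter, shim, toe_piece and toe_jig below 0.012 m and z of toe_lifter in the frame of toe_jig between 0.008 and 0.016 m and angle between each of toe_lifter, shim, toe_piece, heel_plate, heel_piece's own z axis and vertical below 0.1 rad and angle between the x axis of each of toe_lifter, shim, toe_piece and the x axis of toe_jig, either way round below 0.2 rad and linear speed of each of toe_lifter, shim, toe_piece, heel_plate, heel_piece below 0.02 m/s and angular speed of each of toe_lifter, shim, toe_piece, heel_plate, heel_piece below 0.2 rad/s and z of shim in the frame of toe_jig between 0.024 and 0.032 m and z of toe_piece in the frame of toe_jig between 0.036 and 0.044 m and horizontal distance between each of heel_plate, heel_piece and heel_jig below 0.012 m and z of heel_plate in the frame of heel_jig between 0.008 and 0.016 m and angle between the x axis of each of heel_plate, heel_piece and the x axis of heel_jig, either way round below 0.2 rad and z of heel_piece in the frame of heel_jig between 0.024 and 0.032 m); the robot touches nothing.
It fails at once if the jar, the brush or the screwdriver is pushed more than 25 mm or the jar is tipped (distance of any of screw_jar, base_brush, driver from where it was at the start of the episode above 0.025 m or angle between screw_jar's own z axis and vertical above 0.35 rad).
It also fails if it takes over 136 s, if anything falls off the work surface, if the arm or the gripper's body presses on something with over 40 N, if the wrist force passes 120 N, or if a joint passes its speed limit or range.

## Robot

A 6-joint arm with a two-finger parallel gripper is mounted at the origin on the work surface. World frame = base frame: x ahead of the robot, y to its left, z up, the work surface at z = 0. Lengths are in mm, angles in rad, forces in N, time in s.
With the tool pointing down it reaches from about 400 to 825 mm from the base axis. Payload 7 kg.
Tool frame: the origin (TCP) lies midway between the tips of the shut fingers; the grasp point (between the pads) lies 19 mm behind it (ctrl.tcp_to_grasp is the distance from the TCP to the grasp point, in mm); z points along the fingers, y is the line along which they close (so a half turn about z gives the same grasp; the last joint's range is limited). The gripper opens to 85 mm and grips with 20 to 120 N. Pads are 22 mm wide; open, the fingers measure 114 mm over their backs; the gripper's body (76 mm by 85 mm) begins 54 mm behind the grasp point. The pads swing forward as they close: fully open they stand 13 mm farther back than shut.
Start: joints at [1.595, 0.359, 0.012, 0, -1.224, -0.288], TCP at [176.017, 651.624, 231.302] pointing down, gripper open.
Joint ranges: [-3.07, 3.07], [-1.43, 2.12], [-1.02, 1.25], [-3.03, 1.67], [-3.05, -0], [-3.03, 3.03]. Speed limits (rad/s): [2.39, 2.39, 3.01, 3.14, 3.14, 3.14].

## Interface

Orientations are given as a unit quaternion [x, y, z, w].
In Python, from plant import readout, vision, job, ctrl gives the robot as it stands.
- The arm moves only by the shell command python3 -m crank 'ROWS' [FORCE]. ROWS is JSON, a list of rows, each a list of 7 numbers: the shift along the tool's x, y, z in cm, then the turn, a rotation vector about the tool's x, y, z in rad, then the closure, from 0 (fully open) to 1 (shut). A call has 1 to 12 rows; each row shifts and turns the commanded pose from where the row before left it, along the tool's axes as they then stand; what a row does not reach is not made up. A row lasts 1/12 s, in which the tool goes at most 41.7 mm and 7.16 degrees, less where a joint would pass 70% of its speed; a pose out of reach is approached as far as the arm can. A call with a gripper value outside its range is refused whole. The fingers move at their own pace and stop on an object; FORCE is the grip in N (left out, the last holds). Time passes only in rows, so rows that do not move let the fingers close. It gives the time, the measured TCP pose, the force, the opening and the grip force at its end, in the units of the state.
- readout.state(): the state, without advancing time (a new reading comes with each control period).
- vision.camera(name): name is "scene" or "top" or "wrist"; returns the picture (420x560x3 uint8, red, green, blue); there is no depth.
- vision.calibration(name): a dict with "mtx" (3x3 intrinsics, pixels), "cam_to_world" (4x4, takes a point from camera to world coordinates). Camera axes: x right, y up, looking along -z (the intrinsics and any distortion apply to the point x, -y, -z); pixel columns grow to the right and rows downward; lengths in mm; the calibration is good to about 2 mm. A picture is of the moment at which its call begins: read the wrist's pose just before it. calibration takes no time and is no camera call; for the wrist camera it gives the pose at the moment of the call.
- job.job_done(): hands the job in; it is judged then, once.
The state is a dict: "time": time; "joint_positions": joint angles; "dq": joint speeds; "effort": joint torques, N m; "tcp_pos": TCP position; "tcp_rot": TCP orientation; "contact_force": force on the tool from outside, world axes, zero at the start; "ft_torque": the same for the moment, N m; "finger_gap": finger opening in mm; "gripper_force": force on a finger pad.
Only numpy, scipy, OpenCV 4.12 (cv2) and the standard library are available. Lean on these libraries where they do the work, as an engineer would, in place of code of your own. Each camera call takes 0.05 s, during which the arm holds its last target. There are 200 camera calls.

## Working session

There is one attempt and no reset: what is moved stays moved. The work goes in short steps, Python scripts to look and compute and a shell command to move; the robot and the scene stay as the last step left them, time stands still between calls to the robot, and variables do not carry over. Pictures are saved under pics/ and viewed, at most 15 in all, crops included, and the job is handed in when it is done.

```bash
ls; mkdir -p pics; python3 - <<'E'
from plant import readout, vision, ctrl
import cv2
for n in("top","scene"):
    im=vision.camera(n); cv2.imwrite(f"pics/{n}0.png",im[:,:,::-1])
    c=vision.calibration(n); print(n,c)
s=readout.state();print(s['tcp_pos'],s['tcp_rot'],s['time'],ctrl.tcp_to_grasp)
E
```

```text
pics
top {'mtx': array([[451.98644191,   0.        , 281.1678267 ],
       [  0.        , 451.98644191, 210.51177992],
       [  0.        ,   0.        ,   1.        ]]), 'cam_to_world': array([[-2.41009368e-02,  9.84114882e-01, -1.75889295e-01,
         3.30664300e+02],
       [-9.99698585e-01, -2.45480243e-02, -3.66160355e-04,
         1.81059552e+01],
       [-4.67807854e-03,  1.75827454e-01,  9.84409885e-01,
         1.22603220e+03],
       [ 0.00000000e+00,  0.00000000e+00,  0.00000000e+00,
         1.00000000e+00]])}
scene {'mtx': array([[385.38637628,   0.        , 281.84551957],
       [  0.        , 385.38637628, 212.65153957],
       [  0.        ,   0.        ,   1.        ]]), 'cam_to_world': array([[-2.16901360e-01, -7.99351147e-01,  5.60349484e-01,
         1.05156500e+03],
       [ 9.76163860e-01, -1.73128187e-01,  1.30884486e-01,
         1.09435624e+02],
       [-7.61037409e-03,  5.75381939e-01,  8.17849440e-01,
         7.74693814e+02],
       [ 0.00000000e+00,  0.00000000e+00,  0.00000000e+00,
         1.00000000e+00]])}
[175.91252001 651.21976553 230.45340237] [ 9.91309775e-01 -1.31545993e-01 -2.01377352e-05  7.62143359e-04] 0.1 18.700000000000003
```

View pics/top0.png

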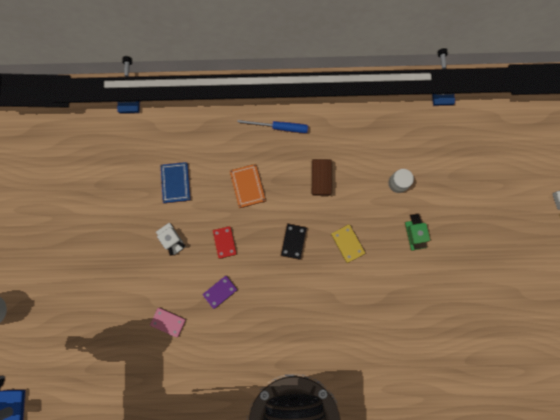

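View pics/scene0.png

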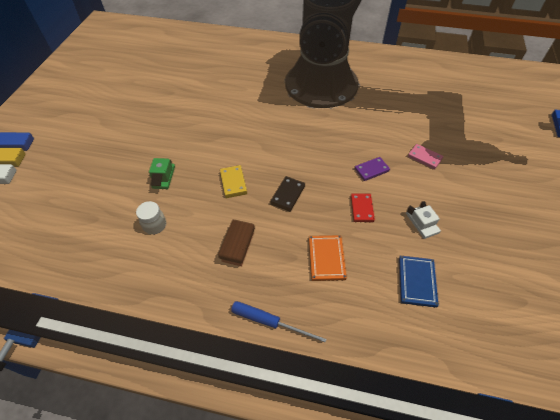

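Top view: blue jig (175,183), orange jig (247,186), toe piece (169,237), black plate (294,241), yellow (348,243), heel piece (418,233), brush (322,177), jar (402,180), driver (275,126). Shim-shaped things are red (225,242), purple (220,292) and pink (168,322). The red one with four screw spots fits, and I'll confirm it in a crop.

```bash
cat > h.py <<'E'
import numpy as np, cv2
from scipy.spatial.transform import Rotation as R
from plant import readout, vision
def toworld(px,z,c):
    px=np.atleast_2d(px).astype(float); K=c['mtx'];M=c['cam_to_world']
    d=np.c_[(px[:,0]-K[0,2])/K[0,0],-(px[:,1]-K[1,2])/K[1,1],-np.ones(len(px))]@M[:3,:3].T
    o=M[:3,3]; return o+d*((z-o[2])/d[:,2])[:,None]
def seg(im,c,lo,hi,z,box=None,close=5):
    hsv=cv2.cvtColor(im,cv2.COLOR_RGB2HSV); m=cv2.inRange(hsv,lo,hi)
    if box: b=np.zeros_like(m); x0,y0,x1,y1=box; b[y0:y1,x0:x1]=1; m*=b
    m=cv2.morphologyEx(m,cv2.MORPH_CLOSE,np.ones((close,close)))
    k=max(cv2.findContours(m,0,1)[0],key=cv2.contourArea)
    w=toworld(k[:,0],z,c)[:,:2].astype(np.float32)
    (cx,cy),(a,b),t=cv2.minAreaRect(w)
    if b>a:a,b,t=b,a,t+90
    t=(np.deg2rad(t)+np.pi/2)%np.pi-np.pi/2
    return dict(c=(round(cx,1),round(cy,1)),size=(round(a,1),round(b,1)),yaw=round(float(t),3),px=k[:,0].mean(0).round())
def go(x,y,z,yaw):
    """shift (cm, tool axes AFTER turning) and tool-z turn to reach pose, yaw= world direction of tool y (mod pi)"""
    s=readout.state(); r=R.from_quat(s['tcp_rot']); ty=r.as_matrix()[:,1]
    cur=np.arctan2(ty[1],ty[0]); d=(yaw-cur+np.pi/2)%np.pi-np.pi/2
    ey=np.array([np.cos(cur+d),np.sin(cur+d),0]); ez=np.array([0,0,-1]); ex=np.cross(ey,ez)
    tgt=R.from_matrix(np.c_[ex,ey,ez]); rv=(r.inv()*tgt).as_rotvec()
    D=(np.array([x,y,z])-s['tcp_pos'])/10
    print('turn',rv.round(3),'shift after turn cm',(np.c_[ex,ey,ez].T@D).round(2),'t',round(s['time'],2),'tcp',np.round(s['tcp_pos'],1),'q6',round(s['joint_positions'][5],2))
E
python3 - <<'E'
from h import *
im=vision.camera("top");c=vision.calibration("top")
B=(100,100,460,340)
J=dict(blue=((105,120,40),(125,255,255),12,(150,150,205,210)),orange=((3,150,150),(17,255,255),12,(220,150,270,215)),
red=((170,150,100),(180,255,255),12,(205,220,245,265)),black=((0,0,0),(180,255,60),16,(275,215,315,265)),yellow=((20,150,120),(33,255,255),16,(325,215,375,270)),
green=((50,100,40),(80,255,255),48,(395,205,440,260)),white=((0,0,150),(180,50,255),38,(150,215,190,260)),brush=((0,30,0),(15,255,80),38,(305,150,340,200)))
for k,(lo,hi,z,b) in J.items(): print(k,seg(im,c,lo,hi,z,b))
for n,p,z in(("driver",[[240,123],[308,128]],15),("jar",[[403,178]],62)): print(n,toworld(p,z,c).round())
cr=cv2.resize(im[150:340,140:450],None,fx=2.5,fy=2.5,interpolation=cv2.INTER_CUBIC)
cv2.imwrite("pics/crop.png",cr[:,:,::-1])
E
```

```text
blue {'c': (633.4, 305.7), 'size': (103.4, 63.5), 'yaw': 0.021, 'px': array([176., 183.])}
orange {'c': (621.5, 112.3), 'size': (107.7, 73.1), 'yaw': 0.238, 'px': array([246., 185.])}Traceback (most recent call last):
  File "<stdin>", line 7, in <module>
  File "h.py", line 12, in seg
    k=max(cv2.findContours(m,0,1)[0],key=cv2.contourArea)
ValueError: max() iterable argument is empty
```

```bash
python3 - <<'E'
from h import *
im=vision.camera("top");c=vision.calibration("top")
J=dict(blue=((100,60,30),(130,255,255),12,(150,150,205,210)),
red=((0,200,120),(5,255,255),12,(205,220,245,265)),black=((0,0,0),(180,255,60),16,(275,215,315,265)),yellow=((20,150,120),(33,255,255),16,(325,215,375,270)),
green=((50,100,40),(80,255,255),48,(395,205,440,260)),white=((0,0,150),(180,50,255),38,(150,215,190,260)),brush=((0,30,0),(15,255,80),38,(305,150,340,200)))
for k,(lo,hi,z,b) in J.items():
  try: print(k,seg(im,c,lo,hi,z,b))
  except Exception as e: print(k,e)
for n,p,z in(("driver",[[240,123],[308,128]],15),("jar",[[403,178]],62)): print(n,toworld(p,z,c).round())
cr=cv2.resize(im[150:340,140:450],None,fx=2.5,fy=2.5,interpolation=cv2.INTER_CUBIC)
cv2.imwrite("pics/crop.png",cr[:,:,::-1])
E
```

```text
blue {'c': (634.9, 310.1), 'size': (107.3, 74.0), 'yaw': 0.081, 'px': array([175., 183.])}
red max() iterable argument is empty
black {'c': (462.4, -13.3), 'size': (86.3, 53.8), 'yaw': -0.222, 'px': array([294., 241.])}
yellow {'c': (453.6, -158.0), 'size': (88.4, 57.2), 'yaw': 0.45, 'px': array([348., 243.])}
green {'c': (470.1, -338.0), 'size': (73.4, 52.6), 'yaw': 0.141, 'px': array([416., 234.])}
white {'c': (481.1, 323.9), 'size': (59.0, 44.6), 'yaw': 0.499, 'px': array([167., 236.])}
brush {'c': (631.2, -95.4), 'size': (97.7, 56.7), 'yaw': -0.036, 'px': array([322., 177.])}
driver [[801. 129.  15.]
 [781. -63.  15.]]
jar [[ 618. -306.   62.]]
```

View pics/crop.png

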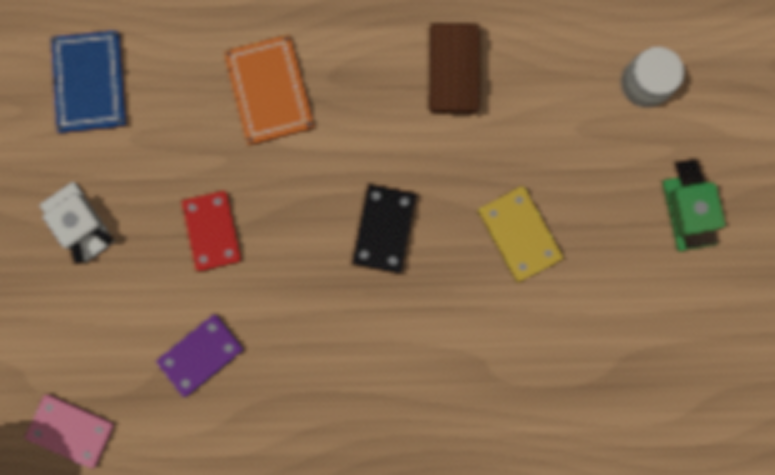

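Crop: the red part at crop (211,232), with four spots, is the shim. Purple at (200,355) and pink at (70,430) are the look-alikes.

```bash
python3 - <<'E'
from h import *
go(560,250,330,0.081+1.571)
c=vision.calibration("wrist");print(c['mtx'][0,0],(c['cam_to_world'][:3,3]-readout.state()['tcp_pos']).round(),c['cam_to_world'][:3,:3].round(2))
E
```

```text
turn [ 0.001  0.    -0.345] shift after turn cm [35.02 43.12 -9.93] t 0.2 tcp [176.  651.4 230.7] q6 -0.29
319.3084926255675 [ 79. -21. 143.] [[-0.26  0.91  0.31]
 [-0.97 -0.25 -0.08]
 [ 0.   -0.32  0.95]]
```

```bash
python3 -m crank '[[0,0,-2,0,0,-0.115,0],[0,0,-2,0,0,-0.115,0],[0,0,-2,0,0,-0.115,0],[2,2.5,-0.3,0,0,0,0],[2.2,2.7,-0.3,0,0,0,0],[2.2,2.7,-0.3,0,0,0,0],[2.2,2.7,-0.3,0,0,0,0],[2.2,2.7,-0.3,0,0,0,0],[2.2,2.7,-0.3,0,0,0,0],[2.2,2.7,-0.3,0,0,0,0],[2.2,2.7,-0.3,0,0,0,0],[2.2,2.7,-0.3,0,0,0,0]]' 60 >/dev/null
python3 -m crank '[[2.2,2.7,-0.3,0,0,0,0],[2.2,2.7,-0.3,0,0,0,0],[2.2,2.7,-0.3,0,0,0,0],[2.2,2.7,-0.3,0,0,0,0],[2.2,2.7,-0.3,0,0,0,0],[2.2,2.7,-0.3,0,0,0,0],[2.2,2.7,0,0,0,0,0],[0,0,0,0,0,0,0]]'
python3 - <<'E'
from h import *
go(560,250,330,0.081+1.571)
cv2.imwrite("pics/w1.png",vision.camera("wrist")[:,:,::-1])
E
```

```text
time: 1.87
tcp_pos: [562.6, 247.5, 335.9]
tcp_rot: [0.999, 0.039, -0.0, 0.001]
contact_force: [-1.1, 0.1, 0.1]
finger_gap: 85.1
gripper_force: 0.0
turn [ 0.001  0.    -0.004] shift after turn cm [-0.24 -0.27  0.59] t 1.87 tcp [562.6 247.5 335.9] q6 0.92
```

View pics/w1.png

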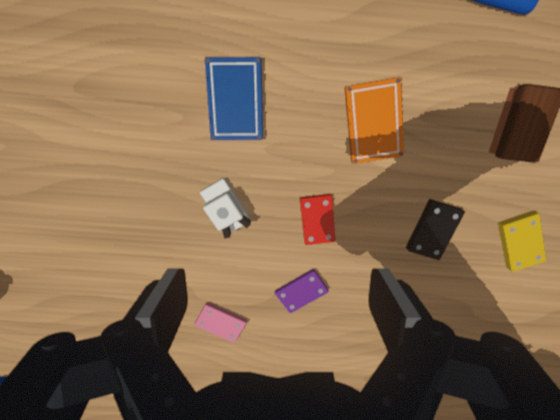

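Wrist view from 336 mm: blue jig (235,98), orange jig (375,120), toe piece (223,208) with wings at (235,228), red shim (318,219), black plate (435,229).

```bash
python3 - <<'E'
from h import *
c=vision.calibration("wrist");im=vision.camera("wrist")
J=dict(blue=((100,60,30),(125,255,255),12,(195,45,275,150)),orange=((3,150,60),(14,255,255),12,(338,70,412,170)),
red=((175,170,80),(180,255,255),12,(290,185,345,250)),red2=((0,210,80),(5,255,255),12,(290,185,345,250)),black=((0,0,0),(180,255,50),16,(405,195,465,262)),yellow=((20,150,60),(33,255,255),16,(495,205,555,275)))
for k,(lo,hi,z,b) in J.items():
  try: print(k,seg(im,c,lo,hi,z,b))
  except Exception as e: print(k,'none',im[215,318],cv2.cvtColor(im,cv2.COLOR_RGB2HSV)[215,318])
go(462,-13,150,-.222+1.571)
E
```

```text
blue {'c': (637.0, 312.8), 'size': (107.6, 74.8), 'yaw': 0.082, 'px': array([236.,  96.])}
orange {'c': (622.6, 113.8), 'size': (109.5, 77.8), 'yaw': 0.234, 'px': array([376., 119.])}
red none [196  51  41] [  2 202 196]
red2 {'c': (489.8, 159.0), 'size': (0.0, 0.0), 'yaw': 0.0, 'px': array([332., 207.])}
black {'c': (467.1, -6.9), 'size': (89.1, 60.7), 'yaw': -0.224, 'px': array([436., 228.])}
yellow {'c': (457.7, -151.8), 'size': (97.2, 62.5), 'yaw': 0.458, 'px': array([524., 240.])}
turn [0.001 0.001 0.3  ] shift after turn cm [-3.81 27.83 18.57] t 1.97 tcp [560.4 250.1 335.7] q6 0.91
```

```bash
python3 -m crank '[[0,0,0,0,0,0.1,0],[0,0,0,0,0,0.1,0],[0,0,0,0,0,0.1,0],[-0.4,2.7,1.6,0,0,0,0],[-0.4,2.7,1.6,0,0,0,0],[-0.4,2.7,1.6,0,0,0,0],[-0.4,2.7,1.6,0,0,0,0],[-0.4,2.7,1.6,0,0,0,0],[-0.4,2.7,1.6,0,0,0,0],[-0.4,2.7,1.6,0,0,0,0],[-0.4,2.7,1.6,0,0,0,0],[-0.4,2.7,1.6,0,0,0,0]]' 60 >/dev/null
python3 -m crank '[[-0.2,2.7,1.6,0,0,0,0],[0,0.8,1,0,0,0,0],[0,0,1,0,0,0,0],[0,0,0,0,0,0,0]]'
cat > look.py <<'E'
import sys
from h import *
c=vision.calibration("wrist");im=vision.camera("wrist")
cv2.imwrite(sys.argv[1],im[:,:,::-1])
J=dict(blue=((100,60,30),(125,255,255),12),orange=((3,150,60),(14,255,255),12),red=((0,180,60),(4,255,255),12),black=((0,0,0),(180,255,55),16),yellow=((20,150,60),(33,255,255),16),green=((50,100,30),(80,255,255),48),white=((0,0,150),(180,50,255),38))
a=sys.argv[2:]
for k in a[0::2]:
  b=[int(v) for v in a[a.index(k)+1].split(',')]
  lo,hi,z=J[k]
  if len(b)>4: z=b[4]
  print(k,seg(im,c,lo,hi,z,b[:4]))
E
python3 look.py pics/w2.png black 150,50,420,260
python3 -c "
from h import *
go(466,-9,5,1.349)"
```

```text
time: 3.3
tcp_pos: [460.7, -11.8, 154.8]
tcp_rot: [0.994, -0.109, -0.001, 0.0]
contact_force: [0.1, 0.5, -0.1]
finger_gap: 85.4
gripper_force: 0.0
black {'c': (465.8, -11.8), 'size': (88.8, 53.4), 'yaw': -0.224, 'px': array([276., 184.])}
turn [0.001 0.001 0.004] shift after turn cm [ 0.38 -0.33 15.08] t 3.35 tcp [461.6 -11.4 155.8] q6 0.95
```

View pics/w2.png

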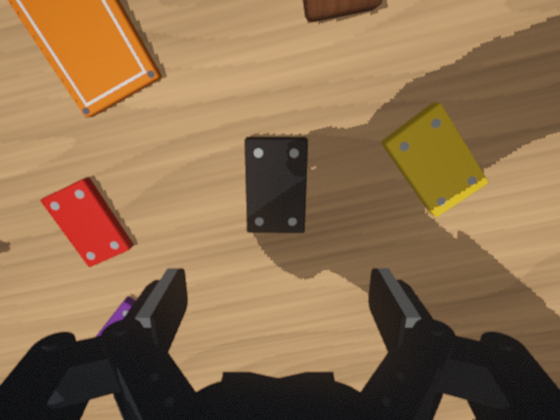

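Black plate centred at (276,184) px, which gives (466,-12) mm and a size matching 90x56. Gripping it.

```bash
python3 -m crank '[[0.2,0,2.5,0,0,0,0],[0.2,0,2.5,0,0,0,0],[0,0,2.5,0,0,0,0],[0,0,2.5,0,0,0,0],[0,0,2.5,0,0,0,0],[0,0,1.5,0,0,0,0],[0,0,1.0,0,0,0,0],[0,0,0,0,0,0,0]]' 60 
python3 -m crank '[[0,0,0,0,0,0,1],[0,0,0,0,0,0,1],[0,0,0,0,0,0,1],[0,0,0,0,0,0,1],[0,0,0,0,0,0,1],[0,0,0,0,0,0,1],[0,0,0,0,0,0,1]]' 60
```

```text
time: 4.02
tcp_pos: [465.6, -11.9, 5.0]
tcp_rot: [0.994, -0.109, -0.001, 0.001]
contact_force: [-0.9, 0.3, 1.0]
finger_gap: 85.2
gripper_force: 0.0
time: 4.6
tcp_pos: [467.2, -11.9, 8.0]
tcp_rot: [0.994, -0.109, 0.001, -0.001]
contact_force: [-2.7, 2.8, 7.6]
finger_gap: 53.4
gripper_force: 61.2
```

```bash
python3 -m crank '[[0,0,-1,0,0,0,1],[0,0,-2,0,0,0,1],[0,0,-2.5,0,0,0,1],[0,0,-2.5,0,0,0,1],[0,0,-2,0,0,0,1],[0,0,0,0,0,0,1]]' 60
python3 look.py pics/w3.png
python3 -c "
from h import *
go(636,311,120,.081+1.571);go(636,311,120,.081+1.571+3.1416)"
```

```text
time: 5.1
tcp_pos: [469.0, -11.7, 111.3]
tcp_rot: [0.994, -0.109, 0.004, -0.002]
contact_force: [1.1, 0.2, -0.5]
finger_gap: 53.5
gripper_force: 63.4
turn [-0.003 -0.006 -0.3  ] shift after turn cm [ 19.37 -30.82  -1.06] t 5.15 tcp [467.9 -11.9 109.4] q6 0.96
turn [-0.003 -0.006 -0.3  ] shift after turn cm [ 19.37 -30.82  -1.06] t 5.15 tcp [467.9 -11.9 109.4] q6 0.96
```

View pics/w3.png

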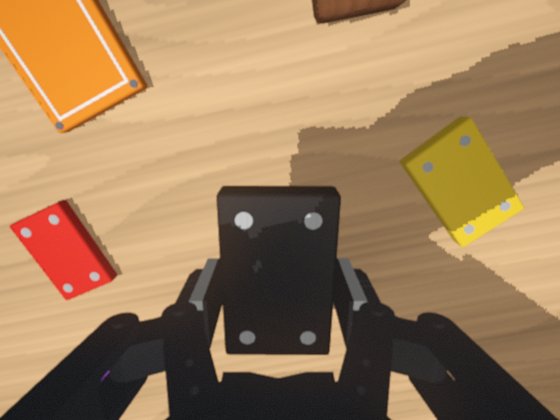

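The plate is held square, with spots at (244,220), (313,220), (247,338) and (308,338). Carrying it to the blue jig.

```bash
python3 - <<'E'
from h import *
s=readout.state();c=vision.calibration("wrist")
M=R.from_quat(s['tcp_rot']).as_matrix()
for h in (8,11):
  w=toworld([[244,220],[313,220],[247,338],[308,338]],s['tcp_pos'][2]+h,c)
  print(((w-s['tcp_pos'])@M).round(1), ((w.mean(0)-s['tcp_pos'])@M).round(1))
E
python3 -m crank '[[0,0,-2,0,0,-0.1,1],[0,0,-1,0,0,-0.1,1],[0,0,-1,0,0,-0.1,1],[1.5,-2.5,0,0,0,0,1],[1.6,-2.6,0,0,0,0,1],[1.6,-2.6,0,0,0,0,1],[1.6,-2.6,0,0,0,0,1],[1.6,-2.6,0,0,0,0,1],[1.6,-2.6,0,0,0,0,1],[1.6,-2.6,0,0,0,0,1],[1.6,-2.6,0,0,0,0,1],[1.6,-2.6,0,0,0,0,1]]' 60 >/dev/null
python3 -m crank '[[1.6,-2.6,0,0,0,0,1],[1.6,-2.6,0,0,0,0,1],[1,-2,0,0,0,0,1],[0,0,0,0,0,0,1]]'
python3 look.py pics/w4.png
python3 -c "
from h import *
go(636,311,120,.081+1.571)"
```

```text
[[ 29.3 -15.1  -7.8]
 [ 29.4  16.2  -7.9]
 [-36.1 -15.7  -8.1]
 [-36.   16.   -8.3]] [-3.3  0.4 -8. ]
[[ 30.5 -14.8 -10.8]
 [ 30.6  15.9 -10.9]
 [-33.5 -15.3 -11.1]
 [-33.4  15.6 -11.2]] [ -1.4   0.3 -11. ]
time: 6.48
tcp_pos: [626.7, 310.0, 144.5]
tcp_rot: [0.999, 0.042, -0.0, 0.0]
contact_force: [-0.1, 0.2, -1.0]
finger_gap: 53.3
gripper_force: 63.5
turn [0.001 0.002 0.001] shift after turn cm [ 1.04 -0.2   2.44] t 6.53 tcp [625.8 308.2 144.4] q6 0.92
```

View pics/w4.png

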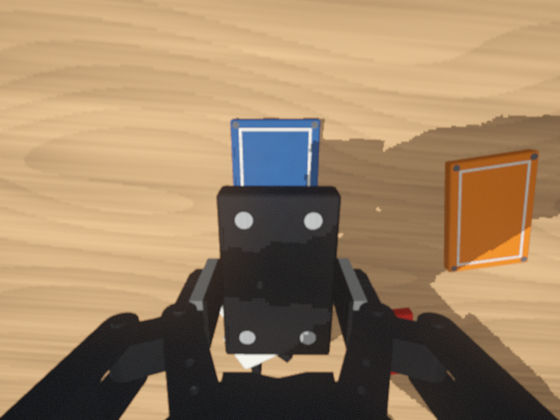

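Blue jig's far corners are at (232,119) and (320,119), with outline corners at (240,129) and (311,129). Orange jig's corners are at (445,163), (535,151), (530,262) and (447,270).

```bash
python3 - <<'E'
from h import *
s=readout.state();c=vision.calibration("wrist")
w=toworld([[232,119],[320,119]],12,c);print(w.round(1),'len',np.linalg.norm(w[0]-w[1]))
w2=toworld([[240.5,129],[311.5,129]],12,c);print('outline len',np.linalg.norm(w2[0]-w2[1]))
d=w[0]-w[1];d/=np.linalg.norm(d);n=np.array([d[1],-d[0],0]);n*=np.sign(n[0]);print('yaw',np.arctan2(n[1],n[0]),'centre',w.mean(0)-55*n,w2.mean(0)-47.5*n)
o=toworld([[445,163],[535,151],[530,262],[447,270]],12,c);print('orange',o.mean(0),seg(vision.camera("wrist"),c,(3,150,60),(14,255,255),12,(430,130,560,290)))
E
```

```text
[[687.2 351.5  12. ]
 [693.4 278.4  12. ]] len 73.35681549485156
outline len 59.76925783573294
yaw 0.08354867839955228 centre [635.49649445 310.33978779  12.        ] [634.85892075 310.30042292  12.        ]
orange [621.82269409 112.7530044   12.        ] {'c': (623.8, 115.8), 'size': (110.9, 80.0), 'yaw': 0.239, 'px': array([484., 206.])}
```

```bash
python3 -m crank '[[0.6,-0.1,2,0,0,0,1],[0.6,0,2,0,0,0,1],[0,0,2,0,0,0,1],[0,0,2,0,0,0,1],[0,0,1.5,0,0,0,1],[0,0,1,0,0,0,1],[0,0,0.7,0,0,0,1],[0,0,0.4,0,0,0,1],[0,0,0.2,0,0,0,1],[0,0,0,0,0,0,1]]'
python3 -c "
from h import *
go(637,310.5,20,.0825+1.571)"
```

```text
time: 7.42
tcp_pos: [637.9, 308.4, 28.7]
tcp_rot: [0.999, 0.041, 0.0, -0.0]
contact_force: [0.5, 0.6, -0.0]
finger_gap: 53.7
gripper_force: 63.5
turn [-0.    -0.    -0.002] shift after turn cm [-0.07 -0.21  0.87] t 7.42 tcp [637.9 308.4  28.7] q6 0.93
```

```bash
python3 -m crank '[[0,-0.2,0.3,0,0,0,1],[0,0,0.2,0,0,0,1],[0,0,0.1,0,0,0,1],[0,0,0,0,0,0,1]]'
python3 -m crank '[[0,0,0.1,0,0,0,1],[0,0,0.1,0,0,0,1],[0,0,0,0,0,0,1]]'
```

```text
time: 7.75
tcp_pos: [637.5, 310.5, 22.2]
tcp_rot: [0.999, 0.041, -0.0, -0.0]
contact_force: [0.5, 0.3, -0.3]
finger_gap: 53.1
gripper_force: 63.5
time: 8.0
tcp_pos: [637.6, 310.5, 20.3]
tcp_rot: [0.999, 0.041, 0.0, -0.0]
contact_force: [0.3, -0.2, -1.8]
finger_gap: 53.2
gripper_force: 63.5
```

```bash
python3 -m crank '[[0,0,0.1,0,0,0,1],[0,0,0,0,0,0,1],[0,0,0,0,0,0,1]]'
python3 -m crank '[[0,0,0.1,0,0,0,1],[0,0,0,0,0,0,1],[0,0,0,0,0,0,1]]'
```

```text
time: 8.25
tcp_pos: [637.7, 310.5, 20.2]
tcp_rot: [0.999, 0.041, 0.0, -0.0]
contact_force: [-2.8, 0.1, 6.6]
finger_gap: 53.6
gripper_force: 64.3
time: 8.5
tcp_pos: [637.7, 310.5, 20.1]
tcp_rot: [0.999, 0.041, 0.0, -0.0]
contact_force: [-5.6, -2.6, 11.5]
finger_gap: 53.7
gripper_force: 65.0
```

```bash
python3 -m crank '[[0,0,0,0,0,0,0],[0,0,0,0,0,0,0],[0,0,0,0,0,0,0],[0,0,0,0,0,0,0],[0,0,-1,0,0,0,0],[-0.3,0,-2,0,0,0,0],[-0.5,0,-3,0,0,0,0],[-0.5,0,-3,0,0,0,0],[-0.5,0,-3,0,0,0,0],[-0.5,0,-2,0,0,0,0],[0,0,0,0,0,0,0]]'
python3 look.py pics/w5.png black 180,80,380,265,28 blue 180,80,380,265
```

```text
time: 9.42
tcp_pos: [616.4, 310.0, 165.2]
tcp_rot: [0.999, 0.041, 0.004, -0.002]
contact_force: [0.6, 0.7, 0.3]
finger_gap: 85.5
gripper_force: 0.0
black {'c': (636.0, 310.2), 'size': (88.3, 54.6), 'yaw': 0.073, 'px': array([279., 173.])}
blue {'c': (637.9, 313.1), 'size': (107.3, 74.6), 'yaw': 0.085, 'px': array([277., 163.])}
```

View pics/w5.png

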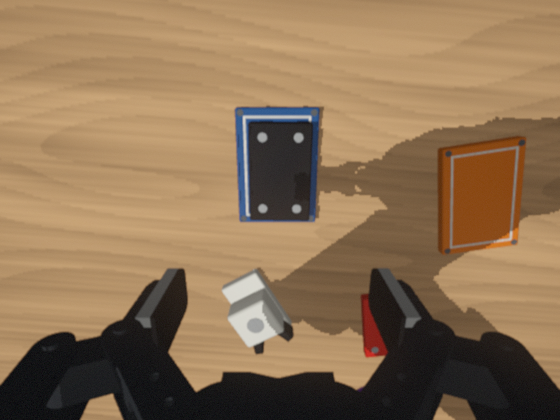

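Black plate sits within the outline, at (281,172) px against the jig centre (279,165). Next the red shim.

```bash
python3 - <<'E'
from h import *
c=vision.calibration("top")
p=np.array([[182,202],[227,192],[241,262],[197,271]])/2.5+[140,150]
w=toworld(p,12,c);d=w[0]+w[1]-w[2]-w[3];y=np.arctan2(d[1],d[0]);print(w.mean(0),y)
x=w.mean(0);go(x[0]-12,x[1],150,y+1.571)
E
```

```text
[463.46462871 172.89124593  12.        ] 0.20200038899064873
turn [-0.003 -0.005 -0.12 ] shift after turn cm [-18.84  10.09   1.25] t 9.47 tcp [615.7 309.5 162.5] q6 0.9
```

```bash
python3 -m crank '[[0,0,0,0,0,-0.12,0],[-2.3,1.3,0,0,0,0,0],[-2.3,1.3,0,0,0,0,0],[-2.3,1.3,0,0,0,0,0],[-2.3,1.3,0,0,0,0,0],[-2.3,1.3,0,0,0,0,0],[-2.3,1.2,0,0,0,0,0],[-2.3,1.2,0,0,0,0,0],[-2.3,1.2,0,0,0,0,0],[0,0,1.2,0,0,0,0],[0,0,0,0,0,0,0]]'
python3 look.py pics/w6.png red 180,80,380,265
python3 -c "
from h import *
go(464,173,8,.202+1.571)"
```

```text
time: 10.38
tcp_pos: [452.9, 171.4, 145.2]
tcp_rot: [0.995, 0.1, -0.001, 0.0]
contact_force: [-0.5, 0.1, -0.7]
finger_gap: 85.4
gripper_force: 0.0
red {'c': (467.6, 176.6), 'size': (78.7, 48.8), 'yaw': 0.208, 'px': array([275., 174.])}
turn [ 0.001  0.001 -0.001] shift after turn cm [ 1.01  0.12 13.79] t 10.43 tcp [453.9 172.2 145.9] q6 1.0
```

View pics/w6.png

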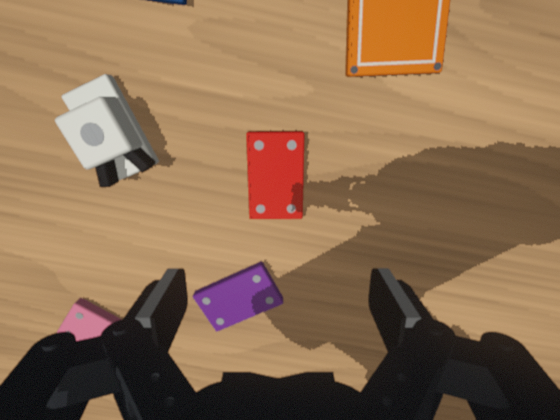

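Red shim at (275,174) px, size 78.7x48.8. The purple one at (238,297) is clear of the fingers.

```bash
python3 -m crank '[[0.6,-0.1,2.5,0,0,0,0],[0.6,0,2.5,0,0,0,0],[0,0,2.5,0,0,0,0],[0,0,2.5,0,0,0,0],[0,0,2,0,0,0,0],[0,0,1,0,0,0,0],[0,0,0.5,0,0,0,0],[0,0,0,0,0,0,0]]' 60
python3 -m crank '[[0,0,0,0,0,0,1],[0,0,0,0,0,0,1],[0,0,0,0,0,0,1],[0,0,0,0,0,0,1],[0,0,0,0,0,0,1],[0,0,0,0,0,0,1],[0,0,0,0,0,0,1]]' 60
```

```text
time: 11.1
tcp_pos: [466.1, 176.1, 10.1]
tcp_rot: [0.995, 0.101, -0.001, 0.001]
contact_force: [-0.4, 0.3, 0.2]
finger_gap: 85.6
gripper_force: 0.0
time: 11.68
tcp_pos: [466.7, 176.5, 12.2]
tcp_rot: [0.995, 0.101, 0.001, -0.0]
contact_force: [-0.3, -0.5, 2.6]
finger_gap: 0.5
gripper_force: 1.2
```

The fingers closed over the top of the shim because the tips stand higher when part open. I'll open, check whether the shim moved, and go lower.

```bash
python3 -m crank '[[0,0,-1,0,0,0,0],[-0.6,0,-2.5,0,0,0,0],[-0.6,0,-2.5,0,0,0,0],[0,0,-2.5,0,0,0,0],[0,0,-2.5,0,0,0,0],[0,0,-2,0,0,0,0],[0,0,0,0,0,0,0]]' 60
python3 look.py pics/w7.png red 180,80,380,265
python3 -c "
from h import *
s=readout.state();print(s['tcp_pos'])"
```

```text
time: 12.27
tcp_pos: [456.3, 175.2, 145.8]
tcp_rot: [0.995, 0.101, 0.003, -0.002]
contact_force: [1.1, 0.8, -0.2]
finger_gap: 83.6
gripper_force: 0.0
red {'c': (467.5, 176.7), 'size': (77.9, 48.7), 'yaw': 0.204, 'px': array([279., 180.])}
[455.41673287 174.74891259 143.76438518]
```

```bash
python3 -m crank '[[0.6,0,2.5,0,0,0,0],[0.5,0,2.5,0,0,0,0],[0,0,2.5,0,0,0,0],[0,0,2.5,0,0,0,0],[0,0,2,0,0,0,0],[0,0,1.2,0,0,0,0],[0,0,0.5,0,0,0,0],[0,0,0.3,0,0,0,0],[0,0,0,0,0,0,0],[0,0,0,0,0,0,0]]' 60
```

```text
time: 13.15
tcp_pos: [465.4, 176.2, 1.8]
tcp_rot: [0.995, 0.1, 0.0, -0.0]
contact_force: [0.2, -0.4, -0.7]
finger_gap: 85.3
gripper_force: 0.0
```

```bash
python3 -m crank '[[0,0,0.1,0,0,0,0],[0,0,0.1,0,0,0,0.4],[0,0,0,0,0,0,1],[0,0,0,0,0,0,1],[0,0,0,0,0,0,1],[0,0,0,0,0,0,1],[0,0,0,0,0,0,1],[0,0,0,0,0,0,1]]' 50
```

```text
time: 13.82
tcp_pos: [465.3, 176.1, 0.0]
tcp_rot: [0.995, 0.101, 0.0, -0.0]
contact_force: [-2.7, -1.3, 7.5]
finger_gap: 48.6
gripper_force: 51.4
```

```bash
python3 -m crank '[[0,0,-1,0,0,0,1],[0,0,-2,0,0,0,1],[0,0,-2.5,0,0,0,1],[0,0,-3,0,0,0,1],[0,0,-3,0,0,0,1],[0,0,-2.5,0,0,0,1],[0,0,0,0,0,0,1]]'
python3 look.py pics/w8.png red 150,150,400,370
python3 - <<'E'
from h import *
s=readout.state();M=R.from_quat(s['tcp_rot']).as_matrix()
r=seg(cv2.imread('pics/w8.png')[:,:,::-1].copy(),vision.calibration('wrist'),(0,180,60),(4,255,255),s['tcp_pos'][2]+12,(150,150,400,370))
d=np.array([*r['c'],0])-s['tcp_pos'];d[2]=0;print('held offset',d@M,r)
go(622,310.5,142,.0825+1.571)
E
```

```text
time: 14.4
tcp_pos: [467.6, 177.7, 144.7]
tcp_rot: [0.995, 0.101, 0.004, -0.002]
contact_force: [1.0, 0.5, -0.3]
finger_gap: 48.5
gripper_force: 52.1
red {'c': (387.3, 161.9), 'size': (169.0, 103.4), 'yaw': 0.207, 'px': array([278., 267.])}
held offset [ 3.36418948 -0.13381315  0.01874248] {'c': (469.8, 177.9), 'size': (80.6, 49.2), 'yaw': 0.205, 'px': array([278., 267.])}
turn [-0.003 -0.005  0.119] shift after turn cm [ 16.6  -12.01   0.03] t 14.45 tcp [466.5 177.1 142.3] q6 1.01
```

View pics/w8.png

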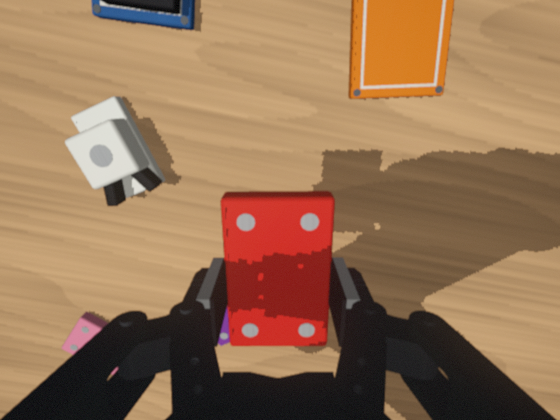

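```bash
python3 -m crank '[[0,0,0,0,0,0.119,1],[2.2,-1.5,0,0,0,0,1],[2.2,-1.5,0,0,0,0,1],[2.2,-1.5,0,0,0,0,1],[2.2,-1.5,0,0,0,0,1],[2.2,-1.5,0,0,0,0,1],[2.2,-1.5,0,0,0,0,1],[2.2,-1.5,0,0,0,0,1],[2.2,-1.5,0,0,0,0,1],[0,0,3,0,0,0,1],[0,0,3,0,0,0,1],[0,0,2,0,0,0,1]]' >/dev/null
python3 -m crank '[[0,0,0,0,0,0,1],[0,0,0,0,0,0,1]]'
python3 -c "
from h import *
go(634,310.7,28,.0825+1.571)"
```

```text
time: 15.62
tcp_pos: [629.8, 309.1, 57.3]
tcp_rot: [0.999, 0.041, -0.002, 0.001]
contact_force: [-0.2, 0.1, 0.6]
finger_gap: 48.4
gripper_force: 52.1
turn [ 0.003  0.003 -0.   ] shift after turn cm [ 0.44 -0.12  2.93] t 15.62 tcp [629.8 309.1  57.3] q6 0.92
```

```bash
python3 -m crank '[[0.4,-0.1,0.7,0.003,0.003,0,1],[0,0,0.7,0,0,0,1],[0,0,0.5,0,0,0,1],[0,0,0.3,0,0,0,1],[0,0,0.2,0,0,0,1],[0,0,0.2,0,0,0,1],[0,0,0,0,0,0,1],[0,0,0,0,0,0,1]]'
python3 -m crank '[[0,0,0.1,0,0,0,1],[0,0,0.1,0,0,0,1],[0,0,0,0,0,0,1]]'
```

```text
time: 16.28
tcp_pos: [634.7, 311.5, 33.5]
tcp_rot: [0.999, 0.041, 0.002, -0.002]
contact_force: [0.4, 0.6, -0.5]
finger_gap: 48.9
gripper_force: 52.1
time: 16.53
tcp_pos: [634.6, 311.4, 31.2]
tcp_rot: [0.999, 0.041, 0.001, -0.002]
contact_force: [1.2, 0.4, -0.6]
finger_gap: 48.9
gripper_force: 52.1
```

```bash
python3 -m crank '[[0,0,0.1,0,0,0,1],[0,0,0.1,0,0,0,1],[0,0,0,0,0,0,1]]'
python3 -m crank '[[0,0,0.1,0,0,0,1],[0,0,0,0,0,0,1],[0,0,0,0,0,0,1]]'
```

```text
time: 16.78
tcp_pos: [634.5, 311.4, 29.0]
tcp_rot: [0.999, 0.041, 0.001, -0.001]
contact_force: [0.4, -0.4, 0.1]
finger_gap: 48.3
gripper_force: 52.1
time: 17.03
tcp_pos: [634.6, 311.4, 28.3]
tcp_rot: [0.999, 0.041, 0.001, -0.002]
contact_force: [0.5, 0.5, -0.9]
finger_gap: 48.6
gripper_force: 52.1
```

```bash
python3 -m crank '[[0,0,0.05,0,0,0,1],[0,0,0,0,0,0,0],[0,0,0,0,0,0,0],[0,0,0,0,0,0,0],[0,0,0,0,0,0,0],[0,0,-1,0,0,0,0],[-0.3,0,-2,0,0,0,0],[-0.5,0,-3,0,0,0,0],[-0.5,0,-3,0,0,0,0],[-0.5,0,-3,0,0,0,0],[-0.5,0,-2,0,0,0,0],[0,0,0,0,0,0,0]]'
python3 look.py pics/w9.png red 180,80,380,265,40 black 180,80,380,265,28  blue 180,80,380,265
python3 - <<'E'
from h import *
c=vision.calibration("top")
p=np.array([[69.5,219.5]])/2.5+[140,150]
x=toworld(p,38,c)[0];print(x)
go(x[0]-20*.87,x[1]-20*.48,170,.5+1.571)
E
```

```text
time: 18.03
tcp_pos: [613.1, 310.5, 174.8]
tcp_rot: [0.999, 0.042, 0.005, -0.004]
contact_force: [1.0, 0.1, 0.0]
finger_gap: 85.3
gripper_force: 0.0
red {'c': (637.2, 311.4), 'size': (79.6, 49.7), 'yaw': 0.085, 'px': array([280., 166.])}
black {'c': (651.4, 292.9), 'size': (97.8, 45.9), 'yaw': 0.675, 'px': array([298., 146.])}
blue {'c': (637.2, 313.1), 'size': (107.9, 74.6), 'yaw': 0.084, 'px': array([278., 158.])}
[477.12171316 320.05205307  38.        ]
turn [-0.005 -0.01  -0.417] shift after turn cm [-13.38  -7.36   0.22] t 18.08 tcp [612.4 310.  172.2] q6 0.9
```

View pics/w9.png

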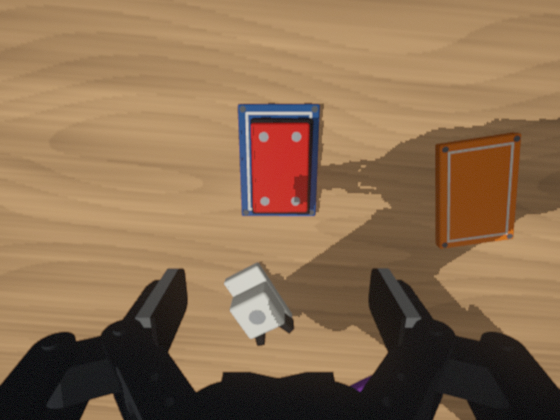

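Shim is stacked and centred, at (281,165) px. Next the white toe piece.

```bash
python3 -m crank '[[0,0,0,0.0,0,-0.105,0],[0,0,0,0,0,-0.105,0],[0,0,0,0,0,-0.105,0],[0,0,0,-0.005,-0.01,-0.105,0],[-2.2,-1.2,0,0,0,0,0],[-2.2,-1.2,0,0,0,0,0],[-2.2,-1.2,0,0,0,0,0],[-2.2,-1.2,0,0,0,0,0],[-2.2,-1.2,0,0,0,0,0],[-2.2,-1.2,0,0,0,0,0],[0,0,0,0,0,0,0]]'
python3 look.py pics/w10.png
python3 -c "
from h import *
s=readout.state();print(s['tcp_pos'],s['tcp_rot'])"
```

```text
time: 19.0
tcp_pos: [457.4, 307.8, 168.3]
tcp_rot: [0.969, 0.249, -0.003, 0.002]
contact_force: [-0.9, -0.6, -0.4]
finger_gap: 85.5
gripper_force: 0.0
[459.19908809 308.41749267 168.62521047] [ 0.96841772  0.24930812 -0.00285499  0.00210403]
```

View pics/w10.png

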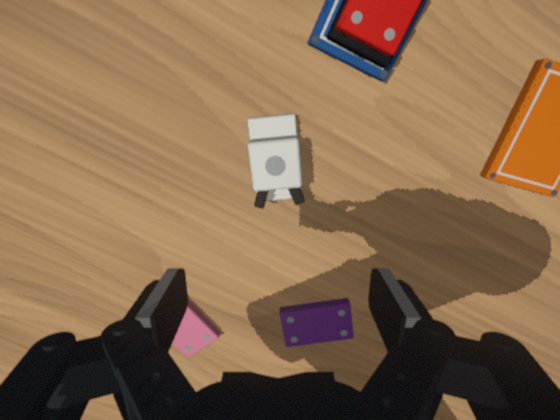

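Toe piece: block top spot at (276,166), block's far edge from (250,141) to (299,138), wings at the near end (262,199) and (296,196).

```bash
python3 - <<'E'
from h import *
s=readout.state();c=vision.calibration("wrist")
p=toworld([[276,166]],38,c)[0]
e=toworld([[250,141],[299,138.5]],38,c);b=toworld([[249,118],[296,115.5]],12,c)
for q in(e,b):
  d=q[0]-q[1];print('len',np.linalg.norm(d),'yaw',np.arctan2(d[1],d[0]))
print(p, e.mean(0), np.linalg.norm(p-e.mean(0)))
yaw=np.arctan2(d[1],d[0])
go(p[0]-1.8*np.cos(yaw-1.571),p[1]-1.8*np.sin(yaw-1.571),16,yaw)
E
```

```text
len 41.431243047884195 yaw 2.1256466771878686
len 42.54036232177841 yaw 2.126752688759005
[480.44044706 321.79294104  38.        ] [499.51236668 333.76124235  38.        ] 22.516179832669284
turn [ 0.002  0.007 -0.052] shift after turn cm [ 2.33 -0.02 15.26] t 19.05 tcp [459.2 308.4 168.6] q6 1.13
```

```bash
python3 -m crank '[[0.8,0,2.5,0.002,0.007,-0.052,0],[0.8,0,2.5,0,0,0,0],[0.7,0,2.5,0,0,0,0],[0,0,2.5,0,0,0,0],[0,0,2.5,0,0,0,0],[0,0,2,0,0,0,0],[0,0,1,0,0,0,0],[0,0,0.4,0,0,0,0],[0,0,0,0,0,0,0],[0,0,0,0,0,0,0]]' 50
python3 -m crank '[[0,0,0,0,0,0,1],[0,0,0,0,0,0,1],[0,0,0,0,0,0,1],[0,0,0,0,0,0,1],[0,0,0,0,0,0,1],[0,0,0,0,0,0,1],[0,0,0,0,0,0,1],[0,0,0,0,0,0,1]]' 50
```

```text
time: 19.88
tcp_pos: [481.5, 320.7, 10.0]
tcp_rot: [0.962, 0.274, 0.001, 0.0]
contact_force: [0.4, 0.7, 0.4]
finger_gap: 85.6
gripper_force: 0.0
time: 20.55
tcp_pos: [481.3, 320.9, 10.6]
tcp_rot: [0.962, 0.274, 0.001, -0.0]
contact_force: [-1.0, 0.0, 5.6]
finger_gap: 42.9
gripper_force: 51.3
```

```bash
python3 -m crank '[[0,0,-1,0,0,0,1],[0,0,-2,0,0,0,1],[0,0,-2.5,0,0,0,1],[0,0,-3,0,0,0,1],[0,0,-3,0,0,0,1],[0,0,-2.5,0,0,0,1],[0,0,0,0,0,0,1]]'
python3 look.py pics/w11.png
python3 - <<'E'
from h import *
s=readout.state();print(s['tcp_pos'],s['tcp_rot'])
go(620,312,142,.0825+1.571)
E
```

```text
time: 21.13
tcp_pos: [482.8, 322.2, 155.8]
tcp_rot: [0.962, 0.274, 0.004, -0.002]
contact_force: [1.2, 1.2, -1.4]
finger_gap: 43.7
gripper_force: 51.1
[481.72334886 321.48793202 153.10944239] [ 0.96180814  0.27370412  0.0030168  -0.0014338 ]
turn [-0.003 -0.006  0.472] shift after turn cm [13.7   2.09  1.11] t 21.18 tcp [481.7 321.5 153.1] q6 1.2
```

View pics/w11.png

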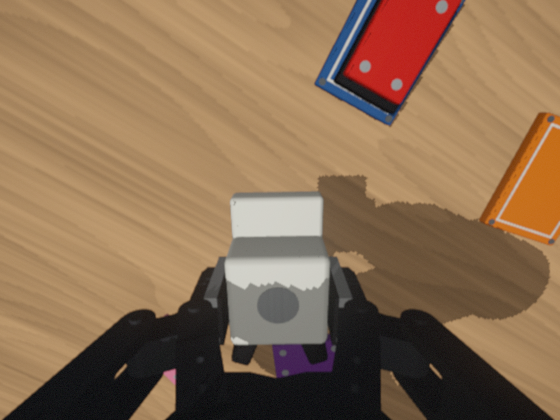

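Toe piece is held square, with its spot at (278,305).

```bash
python3 - <<'E'
from h import *
s=readout.state();c=vision.calibration("wrist");M=R.from_quat(s['tcp_rot']).as_matrix();t=s['tcp_pos']
for p,h in(((278,305),27.7),((277,193.5),1.7)): print((toworld([p],t[2]+h,c)[0]-t)@M)
E
python3 -m crank '[[0,0,0,0,0,0.118,1],[0,0,0,0,0,0.118,1],[0,0,0,0,0,0.118,1],[0,0,0,0,0,0.118,1],[2.3,0.35,0,0,0,0,1],[2.3,0.35,0,0,0,0,1],[2.3,0.35,0,0,0,0,1],[2.3,0.35,0,0,0,0,1],[2.3,0.35,0,0,0,0,1],[2.2,0.35,0,0,0,0,1],[0,0,2,0,0,0,1],[0,0,0,0,0,0,1]]' 
python3 -c "
from h import *
go(637,312,50,.0825+1.571)"
```

```text
[ -1.59834155  -0.18653003 -27.71094185]
[40.10755733 -0.68072261 -1.43504841]
time: 22.18
tcp_pos: [617.5, 308.7, 124.4]
tcp_rot: [0.999, 0.04, -0.003, 0.002]
contact_force: [-2.9, -0.1, -3.9]
finger_gap: 43.2
gripper_force: 51.1
turn [ 0.003  0.006 -0.003] shift after turn cm [ 1.97 -0.17  7.44] t 22.18 tcp [617.5 308.7 124.4] q6 0.91
```

```bash
python3 -m crank '[[1,-0.1,1,0.003,0.006,0,1],[0.9,-0.1,1.5,0,0,0,1],[0,0,1.5,0,0,0,1],[0,0,1,0,0,0,1],[0,0,0.7,0,0,0,1],[0,0,0.4,0,0,0,1],[0,0,0.3,0,0,0,1],[0,0,0,0,0,0,1],[0,0,0,0,0,0,1]]'
```

```text
time: 22.93
tcp_pos: [638.3, 314.6, 66.2]
tcp_rot: [0.999, 0.041, 0.004, -0.002]
contact_force: [-0.0, -1.3, -1.7]
finger_gap: 43.3
gripper_force: 51.1
```

```bash
python3 -m crank '[[0,0,0.4,0,0,0,1],[0,0,0.4,0,0,0,1],[0,0,0.2,0,0,0,1],[0,0,0,0,0,0,1],[0,0,0,0,0,0,1]]'
python3 -c "
from h import *
go(637,312,50.3,.0825+1.571)"
```

```text
time: 23.35
tcp_pos: [638.1, 314.2, 55.3]
tcp_rot: [0.999, 0.041, 0.003, -0.001]
contact_force: [-0.1, 0.5, -2.1]
finger_gap: 43.3
gripper_force: 51.1
turn [-0.002 -0.007 -0.001] shift after turn cm [-0.12  0.21  0.5 ] t 23.35 tcp [638.1 314.2  55.3] q6 0.92
```

```bash
python3 -m crank '[[-0.1,0.2,0.1,-0.002,-0.005,0,1],[0,0,0.1,0,0,0,1],[0,0,0.1,0,0,0,1],[0,0,0,0,0,0,1]]'
python3 -m crank '[[0,0,0.1,0,0,0,1],[0,0,0,0,0,0,1],[0,0,0,0,0,0,1]]'
```

```text
time: 23.68
tcp_pos: [637.3, 312.1, 52.3]
tcp_rot: [0.999, 0.041, 0.001, -0.0]
contact_force: [-0.6, -0.1, -1.5]
finger_gap: 43.4
gripper_force: 51.1
time: 23.93
tcp_pos: [637.3, 312.3, 51.5]
tcp_rot: [0.999, 0.041, 0.001, -0.0]
contact_force: [0.1, -1.3, -1.9]
finger_gap: 43.0
gripper_force: 51.1
```

```bash
python3 -m crank '[[0,0,0.1,0,0,0,1],[0,0,0.05,0,0,0,1],[0,0,0,0,0,0,1]]'
python3 -m crank '[[0,0,0,0,0,0,0],[0,0,0,0,0,0,0],[0,0,0,0,0,0,0],[0,0,0,0,0,0,0],[0,0,-1,0,0,0,0],[-0.3,0,-2,0,0,0,0],[-0.5,0,-3,0,0,0,0],[-0.5,0,-3,0,0,0,0],[-0.5,0,-3,0,0,0,0],[-0.5,0,-2,0,0,0,0],[0,0,0,0,0,0,0],[0,0,0,0,0,0,0]]'
python3 look.py pics/w12.png white 180,60,380,265,78 blue 180,60,380,265
python3 - <<'E'
from h import *
go(455-18*.9,-158-18*.43,170,.455+1.571)
E
```

```text
time: 24.18
tcp_pos: [637.5, 312.4, 50.7]
tcp_rot: [0.999, 0.041, 0.001, -0.0]
contact_force: [-1.5, -0.4, 3.6]
finger_gap: 43.0
gripper_force: 51.7
time: 25.18
tcp_pos: [614.6, 310.9, 192.8]
tcp_rot: [0.999, 0.041, 0.003, -0.002]
contact_force: [-1.1, 0.2, -0.2]
finger_gap: 85.8
gripper_force: 0.0
white {'c': (645.8, 314.2), 'size': (81.6, 49.1), 'yaw': 0.079, 'px': array([275., 149.])}
blue {'c': (636.9, 313.1), 'size': (107.7, 74.5), 'yaw': 0.083, 'px': array([278., 150.])}
turn [-0.001 -0.003 -0.373] shift after turn cm [-36.68  35.06   2.1 ] t 25.23 tcp [614.1 310.4 191. ] q6 0.9
```

```bash
python3 -m crank '[[0,0,0,0,0,-0.093,0],[0,0,0,0,0,-0.093,0],[0,0,0,0,0,-0.093,0],[0,0,0,0,0,-0.093,0],[-2.6,2.5,0,0,0,0,0],[-2.6,2.5,0,0,0,0,0],[-2.6,2.5,0,0,0,0,0],[-2.6,2.5,0,0,0,0,0],[-2.6,2.5,0,0,0,0,0],[-2.6,2.5,0,0,0,0,0],[-2.6,2.5,0,0,0,0,0],[-2.6,2.5,0,0,0,0,0]]' >/dev/null
python3 -m crank '[[-2.6,2.5,0,0,0,0,0],[-2.6,2.5,0,0,0,0,0],[-2.6,2.5,0,0,0,0,0],[-2.6,2.5,0,0,0,0,0],[-2.6,2.5,0,0,0,0,0],[-2.6,2.5,0,0,0,0,0],[0,0,2,0,0,0,0],[0,0,0,0,0,0,0],[0,0,0,0,0,0,0]]'
python3 look.py pics/w13.png yellow 100,30,460,265
python3 - <<'E'
from h import *
go(455,-158,3,.455+1.571)
E
```

```text
time: 26.98
tcp_pos: [439.5, -164.3, 168.2]
tcp_rot: [0.974, 0.224, -0.001, -0.001]
contact_force: [0.1, -0.5, 0.7]
finger_gap: 84.9
gripper_force: 0.0
yellow {'c': (455.5, -157.1), 'size': (90.8, 56.0), 'yaw': 0.462, 'px': array([279., 167.])}
turn [-0.    -0.    -0.001] shift after turn cm [ 1.56  0.12 16.6 ] t 27.03 tcp [ 440.5 -163.8  169. ] q6 1.96
```

```bash
python3 -m crank '[[0.5,0.05,3,0,0,-0.006,0],[0.5,0,3,0,0,0,0],[0.4,0,3,0,0,0,0],[0,0,2.5,0,0,0,0],[0,0,2.5,0,0,0,0],[0,0,1.5,0,0,0,0],[0,0,0.7,0,0,0,0],[0,0,0.3,0,0,0,0],[0,0,0,0,0,0,0],[0,0,0,0,0,0,0]]' 50
```

```text
time: 27.87
tcp_pos: [454.7, -157.7, 5.2]
tcp_rot: [0.974, 0.229, 0.002, 0.0]
contact_force: [0.1, 0.4, -0.7]
finger_gap: 85.2
gripper_force: 0.0
```

```bash
python3 -m crank '[[0,0,0.2,0,0,0,0],[0,0,0.1,0,0,0,0.3],[0,0,0,0,0,0,1],[0,0,0,0,0,0,1],[0,0,0,0,0,0,1],[0,0,0,0,0,0,1],[0,0,0,0,0,0,1],[0,0,0,0,0,0,1]]' 50
python3 -m crank '[[0,0,-1,0,0,0,1],[0,0,-2,0,0,0,1],[0,0,-2.5,0,0,0,1],[0,0,-3,0,0,0,1],[0,0,-3,0,0,0,1],[0,0,-2.5,0,0,0,1],[0,0,0,0,0,0,1],[0,0,0,0,0,0,1]]'
python3 look.py pics/w14.png
python3 - <<'E'
from h import *
s=readout.state();M=R.from_quat(s['tcp_rot']).as_matrix()
r=seg(cv2.imread('pics/w14.png')[:,:,::-1].copy(),vision.calibration('wrist'),(20,150,60),(33,255,255),s['tcp_pos'][2]+14,(150,150,400,380))
d=np.array([*r['c'],s['tcp_pos'][2]])-s['tcp_pos'];print('held offset',d@M,r)
go(607,110,142,.237+1.571)
E
```

```text
time: 28.53
tcp_pos: [454.0, -158.1, 2.1]
tcp_rot: [0.974, 0.228, 0.001, -0.0]
contact_force: [-2.0, 1.8, 8.6]
finger_gap: 54.6
gripper_force: 52.2
time: 29.2
tcp_pos: [454.3, -158.2, 142.9]
tcp_rot: [0.974, 0.228, 0.003, 0.0]
contact_force: [-0.3, 0.6, -1.2]
finger_gap: 54.4
gripper_force: 53.8
held offset [ 3.46998061 -0.39965299  0.01099297] {'c': (456.2, -156.2), 'size': (92.2, 55.9), 'yaw': 0.461, 'px': array([278., 267.])}
turn [-0.    -0.003  0.223] shift after turn cm [ 21.24 -22.45  -0.05] t 29.25 tcp [ 453.3 -158.1  141.5] q6 1.96
```

```bash
python3 -m crank '[[0,0,0,0,0,0.112,1],[0,0,0,0,0,0.111,1],[1.6,-1.7,0,0,0,0,1],[1.6,-1.7,0,0,0,0,1],[1.6,-1.7,0,0,0,0,1],[1.6,-1.7,0,0,0,0,1],[1.6,-1.7,0,0,0,0,1],[1.6,-1.7,0,0,0,0,1],[1.6,-1.7,0,0,0,0,1],[1.6,-1.7,0,0,0,0,1],[1.6,-1.7,0,0,0,0,1],[1.6,-1.7,0,0,0,0,1]]'>/dev/null
python3 -m crank '[[1.6,-1.7,0,0,0,0,1],[1.6,-1.7,0,0,0,0,1],[1.6,-1.7,0,0,0,0,1],[0,0,0,0,0,0,1],[0,0,0,0,0,0,1],[0,0,0,0,0,0,1]]'
python3 look.py pics/w15.png
python3 - <<'E'
from h import *
im=cv2.imread('pics/w15.png')[:,:,::-1].copy();c=vision.calibration('wrist')
h=cv2.cvtColor(im,cv2.COLOR_RGB2HSV);m=cv2.inRange(h,(3,190,60),(14,255,255));m[:60]=0
m=cv2.morphologyEx(m,cv2.MORPH_CLOSE,np.ones((5,5)))
k=max(cv2.findContours(m,0,2)[0],key=cv2.contourArea)[:,0]
print(cv2.boundingRect(k)); q=cv2.approxPolyDP(k[:,None],4,True)[:,0];print(q.tolist());print(toworld(q,12,c).round(1).tolist())
go(621,112,14,.237+1.571)
E
```

```text
time: 30.75
tcp_pos: [602.6, 105.1, 140.0]
tcp_rot: [0.993, 0.118, -0.001, 0.0]
contact_force: [0.3, -0.2, -1.4]
finger_gap: 54.6
gripper_force: 53.7
(230, 106, 91, 74)
[[230, 107], [238, 113], [239, 107], [317, 107], [319, 137], [312, 158], [312, 179], [317, 178], [320, 107]]
[[666.2, 160.2, 12.0], [663.1, 152.9, 12.0], [667.9, 153.0, 12.0], [682.8, 91.5, 12.0], [660.1, 83.3, 12.0], [641.7, 84.2, 12.0], [624.0, 79.3, 12.0], [625.9, 75.3, 12.0], [683.4, 89.1, 12.0]]
turn [ 0.  0. -0.] shift after turn cm [ 1.95 -0.27 12.65] t 30.8 tcp [602.7 104.8 140.5] q6 1.32
```

```bash
python3 -m crank '[[0.9,-0.15,2,0,0,0,1],[0.9,-0.15,2,0,0,0,1],[0,0,2,0,0,0,1],[0,0,2,0,0,0,1],[0,0,1.5,0,0,0,1],[0,0,1,0,0,0,1],[0,0,0.7,0,0,0,1],[0,0,0.4,0,0,0,1],[0,0,0,0,0,0,1],[0,0,0,0,0,0,1],[0,0,0,0,0,0,1]]'
python3 -c "
from h import *
go(619.9,112,14,.237+1.571)"
```

```text
time: 31.72
tcp_pos: [621.3, 113.0, 26.8]
tcp_rot: [0.993, 0.118, 0.002, -0.0]
contact_force: [-0.5, -0.1, -1.3]
finger_gap: 54.4
gripper_force: 53.7
turn [-0.    -0.004  0.   ] shift after turn cm [-0.16  0.06  1.28] t 31.72 tcp [621.3 113.   26.8] q6 1.32
```

```bash
python3 -m crank '[[-0.1,0.05,0.3,0,-0.003,0,1],[0,0,0.3,0,0,0,1],[0,0,0.2,0,0,0,1],[0,0,0.1,0,0,0,1],[0,0,0.1,0,0,0,1],[0,0,0,0,0,0,1],[0,0,0,0,0,0,1]]'
python3 -m crank '[[0,0,0.1,0,0,0,1],[0,0,0,0,0,0,1],[0,0,0,0,0,0,1]]'
```

```text
time: 32.3
tcp_pos: [619.9, 112.0, 15.8]
tcp_rot: [0.993, 0.118, -0.001, -0.0]
contact_force: [0.1, 0.5, -1.2]
finger_gap: 54.1
gripper_force: 53.7
time: 32.55
tcp_pos: [619.9, 112.1, 14.8]
tcp_rot: [0.993, 0.118, -0.001, -0.0]
contact_force: [0.3, 0.2, -1.0]
finger_gap: 53.8
gripper_force: 53.7
```

```bash
python3 -m crank '[[0,0,0.1,0,0,0,1],[0,0,0,0,0,0,0],[0,0,0,0,0,0,0],[0,0,0,0,0,0,0],[0,0,0,0,0,0,0],[0,0,-1,0,0,0,0],[-0.3,0,-2,0,0,0,0],[-0.5,0,-3,0,0,0,0],[-0.5,0,-3,0,0,0,0],[-0.5,0,-3,0,0,0,0],[-0.5,0,-2.5,0,0,0,0],[0,0,0,0,0,0,0]]'
python3 look.py pics/w16.png yellow 180,60,380,265,28 orange 180,60,380,265
python3 - <<'E'
from h import *
c=vision.calibration("top")
f=lambda p,z:toworld(np.array(p)/2.5+[140,150],z,c)
x=f([[701,207]],48)[0];e=f([[665,180],[680,249]],12);d=e[0]-e[1];y=np.arctan2(d[1],d[0]);print(x,y,np.linalg.norm(d))
go(x[0]-25*np.cos(y),x[1]-25*np.sin(y),190,y+1.571)
E
```

```text
time: 33.55
tcp_pos: [599.9, 107.3, 165.9]
tcp_rot: [0.993, 0.119, 0.004, -0.001]
contact_force: [0.8, 0.4, 0.7]
finger_gap: 85.3
gripper_force: 0.0
yellow {'c': (621.1, 112.9), 'size': (89.8, 55.2), 'yaw': 0.237, 'px': array([278., 166.])}
orange {'c': (622.8, 112.5), 'size': (109.0, 76.1), 'yaw': 0.24, 'px': array([278., 160.])}
[ 472.73199192 -344.80252605   48.        ] 0.14057105544173892 75.9297378823064
turn [-0.002 -0.006  0.097] shift after turn cm [-21.36  42.98  -2.67] t 33.6 tcp [599.1 107.2 163.3] q6 1.31
```

```bash
python3 -m crank '[[0,0,-1,0,0,0.097,0],[-1.4,2.7,-0.3,0,0,0,0],[-1.4,2.7,-0.3,0,0,0,0],[-1.4,2.7,-0.3,0,0,0,0],[-1.4,2.7,-0.3,0,0,0,0],[-1.4,2.7,-0.3,0,0,0,0],[-1.4,2.7,-0.3,0,0,0,0],[-1.4,2.7,0,0,0,0,0],[-1.4,2.7,0,0,0,0,0],[-1.4,2.7,0,0,0,0,0],[-1.4,2.7,0,0,0,0,0],[-1.4,2.7,0,0,0,0,0]]' >/dev/null
python3 -m crank '[[-1.4,2.7,0,0,0,0,0],[-1.4,2.7,0,0,0,0,0],[-1.4,2.7,0,0,0,0,0],[-1.4,2.7,0,0,0,0,0],[-1.4,2.7,0,0,0,0,0],[0,0,0,0,0,0,0],[0,0,0,0,0,0,0],[0,0,0,0,0,0,0]]'
python3 look.py pics/w17.png green 130,30,430,265
python3 - <<'E'
from h import *
s=readout.state();print(s['tcp_pos'],s['tcp_rot'])
im=cv2.imread('pics/w17.png');cv2.imwrite('pics/w17c.png',cv2.resize(im[60:310,130:430],None,fx=2.4,fy=2.4,interpolation=cv2.INTER_CUBIC))
E
```

```text
time: 35.27
tcp_pos: [435.8, -352.4, 186.5]
tcp_rot: [0.998, 0.07, -0.001, -0.0]
contact_force: [0.3, -0.3, -0.1]
finger_gap: 85.8
gripper_force: 0.0
green {'c': (479.4, -341.8), 'size': (69.6, 42.1), 'yaw': 0.16, 'px': array([273., 139.])}
[ 436.19296536 -351.97330062  186.71681598] [ 9.97543377e-01  7.00467201e-02 -7.74309205e-04 -2.62557959e-04]
```

View pics/w17c.png

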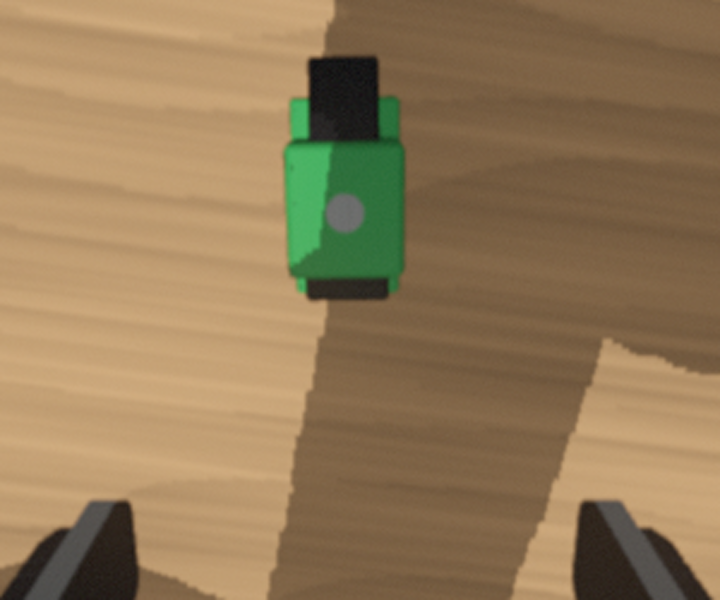

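Heel piece: spot at crop (345,213), full image (273.8,148.8). Its edges are level with the image, so it is aligned with the tool.

```bash
python3 - <<'E'
from h import *
s=readout.state();c=vision.calibration("wrist")
f=lambda p,z:toworld(np.array(p)/2.4+[130,60],z,c)
p=f([[345,213]],48)[0];e=f([[287,143],[404,143]],48);b=f([[291,97],[400,97]],12)
for q in(e,b):
  d=q[0]-q[1];print(np.linalg.norm(d),np.arctan2(d[1],d[0]))
print(p,np.linalg.norm(p-e.mean(0)))
yaw=np.arctan2(d[1],d[0]);go(p[0]-1.7,p[1]-.3,12,yaw)
E
```

```text
41.58302698641214 1.7120029117794446
42.889981713956516 1.7119462888207149
[ 474.53007015 -342.85604266   48.        ] 24.773126086190395
turn [-0.001  0.002 -0.001] shift after turn cm [ 3.75 -0.36 17.47] t 35.32 tcp [ 436.2 -352.   186.7] q6 2.04
```

```bash
python3 -m crank '[[1.3,-0.15,2,0,0,0,0],[1.3,-0.15,2,0,0,0,0],[1.15,-0.05,2.5,0,0,0,0],[0,0,2.5,0,0,0,0],[0,0,2.5,0,0,0,0],[0,0,2.5,0,0,0,0],[0,0,2,0,0,0,0],[0,0,1,0,0,0,0],[0,0,0.5,0,0,0,0],[0,0,0,0,0,0,0],[0,0,0,0,0,0,0]]' 50
python3 -m crank '[[0,0,0,0,0,0,1],[0,0,0,0,0,0,1],[0,0,0,0,0,0,1],[0,0,0,0,0,0,1],[0,0,0,0,0,0,1],[0,0,0,0,0,0,1],[0,0,0,0,0,0,1],[0,0,0,0,0,0,1]]' 50
```

```text
time: 36.23
tcp_pos: [473.6, -343.7, 12.9]
tcp_rot: [0.998, 0.07, -0.0, 0.0]
contact_force: [0.9, -0.7, -0.2]
finger_gap: 85.5
gripper_force: 0.0
time: 36.9
tcp_pos: [473.3, -344.0, 13.1]
tcp_rot: [0.998, 0.07, 0.0, 0.0]
contact_force: [-0.3, 2.6, 7.2]
finger_gap: 43.0
gripper_force: 52.3
```

```bash
python3 -m crank '[[0,0,-1,0,0,0,1],[0,0,-2,0,0,0,1],[0,0,-2.5,0,0,0,1],[0,0,-3,0,0,0,1],[0,0,-3,0,0,0,1],[0,0,-3,0,0,0,1],[0,0,-1.5,0,0,0,1],[0,0,0,0,0,0,1],[0,0,0,0,0,0,1]]'
python3 look.py pics/w18.png
python3 - <<'E'
from h import *
s=readout.state();c=vision.calibration("wrist");M=R.from_quat(s['tcp_rot']).as_matrix();t=s['tcp_pos']
im=cv2.imread('pics/w18.png')[:,:,::-1].copy()
h=cv2.cvtColor(im,cv2.COLOR_RGB2HSV);m=cv2.inRange(h,(50,90,20),(85,255,255));m[:150]=0
n,l,st,ce=cv2.connectedComponentsWithStats(m);i=1+st[1:,4].argmax();b=st[i];print(b)
x,y,w,hh=b[:4];g=cv2.bitwise_not((l==i).astype(np.uint8)*255)[y:y+hh,x:x+w]
n,l,st,ce=cv2.connectedComponentsWithStats(g)
for j in range(1,n):
  if st[j,4]>200:
    p=ce[j]+[x,y];print(st[j],p,(toworld([p],t[2]+35,c)[0]-t)@M)
go(607,109,160,.238+1.571)
E
```

```text
time: 37.65
tcp_pos: [472.8, -343.6, 172.9]
tcp_rot: [0.998, 0.07, 0.0, 0.0]
contact_force: [-0.3, 0.7, -2.6]
finger_gap: 43.3
gripper_force: 51.4
[  221   185   113   171 12256]
[   0    0   89   73 4976] [268.92704984 216.64027331] [ 41.2557349   -3.22114288 -35.05280965]
[ 98   0  15  72 677] [328.11225997 213.74889217] [ 42.39977178  18.08212071 -35.07851305]
[  0  78  10  93 330] [222.96666667 324.83636364] [ -6.03989358 -22.38223168 -34.9664356 ]
[102 101  11  70 213] [331.342723   332.15962441] [ -9.5952924   22.11147514 -35.01199169]
[ 39 110  36  31 855] [277.46900585 310.03859649] [  1.19519745  -0.10636452 -35.00156872]
turn [-0.001  0.001 -0.099] shift after turn cm [ 23.78 -40.77   1.15] t 37.7 tcp [ 472.2 -343.3  171.5] q6 2.0
```

```bash
python3 -m crank '[[0,0,0,0,0,-0.099,1],[1.65,-2.85,0,0,0,0,1],[1.65,-2.85,0,0,0,0,1],[1.65,-2.85,0,0,0,0,1],[1.65,-2.85,0,0,0,0,1],[1.65,-2.85,0,0,0,0,1],[1.65,-2.85,0,0,0,0,1],[1.65,-2.85,0,0,0,0,1],[1.65,-2.85,0,0,0,0,1],[1.65,-2.85,0,0,0,0,1],[1.65,-2.85,0,0,0,0,1],[1.65,-2.85,0,0,0,0,1]]' >/dev/null
python3 -m crank '[[1.65,-2.85,0,0,0,0,1],[1.65,-2.85,0,0,0,0,1],[1.65,-2.85,0,0,0,0,1],[0,0,2,0,0,0,1],[0,0,2,0,0,0,1],[0,0,0,0,0,0,1],[0,0,0,0,0,0,1],[0,0,0,0,0,0,1]]'
python3 -c "
from h import *
go(620.8,112.1,41,.237+1.571)"
```

```text
time: 39.37
tcp_pos: [602.7, 98.2, 131.8]
tcp_rot: [0.993, 0.119, -0.001, 0.0]
contact_force: [0.2, 0.9, -2.3]
finger_gap: 43.4
gripper_force: 51.6
turn [0.    0.002 0.002] shift after turn cm [ 2.08 -0.93  9.08] t 39.37 tcp [602.7  98.2 131.8] q6 1.33
```

```bash
python3 -m crank '[[1,-0.45,1.5,0,0,0,1],[1,-0.45,1.5,0,0,0,1],[0,0,1.5,0,0,0,1],[0,0,1.5,0,0,0,1],[0,0,1,0,0,0,1],[0,0,0.6,0,0,0,1],[0,0,0.3,0,0,0,1],[0,0,0,0,0,0,1],[0,0,0,0,0,0,1],[0,0,0,0,0,0,1]]'
python3 -c "
from h import *
go(620.8,112.1,41,.237+1.571)"
```

```text
time: 40.2
tcp_pos: [620.5, 112.3, 53.8]
tcp_rot: [0.993, 0.119, 0.0, -0.0]
contact_force: [0.1, 0.3, -3.1]
finger_gap: 43.5
gripper_force: 51.9
turn [-0.    -0.     0.002] shift after turn cm [0.02 0.02 1.28] t 40.2 tcp [620.5 112.3  53.8] q6 1.32
```

```bash
python3 -m crank '[[0,0,0.4,0,0,0,1],[0,0,0.3,0,0,0,1],[0,0,0.2,0,0,0,1],[0,0,0.1,0,0,0,1],[0,0,0.1,0,0,0,1],[0,0,0,0,0,0,1],[0,0,0,0,0,0,1]]'
python3 -m crank '[[0,0,0.1,0,0,0,1],[0,0,0,0,0,0,1],[0,0,0,0,0,0,1]]'
```

```text
time: 40.78
tcp_pos: [620.0, 112.1, 41.8]
tcp_rot: [0.993, 0.119, -0.001, -0.0]
contact_force: [0.2, -0.1, -1.6]
finger_gap: 43.7
gripper_force: 51.9
time: 41.03
tcp_pos: [620.1, 112.2, 41.1]
tcp_rot: [0.993, 0.119, -0.0, -0.0]
contact_force: [-0.6, 0.4, -0.5]
finger_gap: 43.6
gripper_force: 52.0
```

```bash
python3 -m crank '[[0,0,0.05,0,0,0,1],[0,0,0,0,0,0,0],[0,0,0,0,0,0,0],[0,0,0,0,0,0,0],[0,0,0,0,0,0,0],[0,0,-1,0,0,0,0],[0,0,-2,0,0,0,0],[0,0,-3,0,0,0,0],[0,0,-3,0,0,0,0],[-1.5,-1.5,-3,0,0,0,0],[-2,-2,-3,0,0,0,0],[-2,-2,-1,0,0,0,0]]'
python3 -m crank '[[-2,-2,0,0,0,0,0],[-1,-1,0,0,0,0,0],[0,0,0,0,0,0,0],[0,0,0,0,0,0,0]]'
python3 look.py pics/w19.png
python3 - <<'E'
import cv2
im=cv2.imread('pics/w19.png');cv2.imwrite('pics/w19c.png',cv2.resize(im[0:270,100:500],None,fx=2,fy=2,interpolation=cv2.INTER_CUBIC))
E
```

```text
time: 42.03
tcp_pos: [555.0, 153.2, 205.7]
tcp_rot: [0.993, 0.119, 0.003, -0.001]
contact_force: [1.3, 1.9, 0.6]
finger_gap: 85.5
gripper_force: 0.0
time: 42.37
tcp_pos: [517.1, 175.1, 201.7]
tcp_rot: [0.993, 0.12, 0.0, -0.0]
contact_force: [1.1, -0.8, -0.2]
finger_gap: 85.8
gripper_force: 0.0
```

View pics/w19c.png

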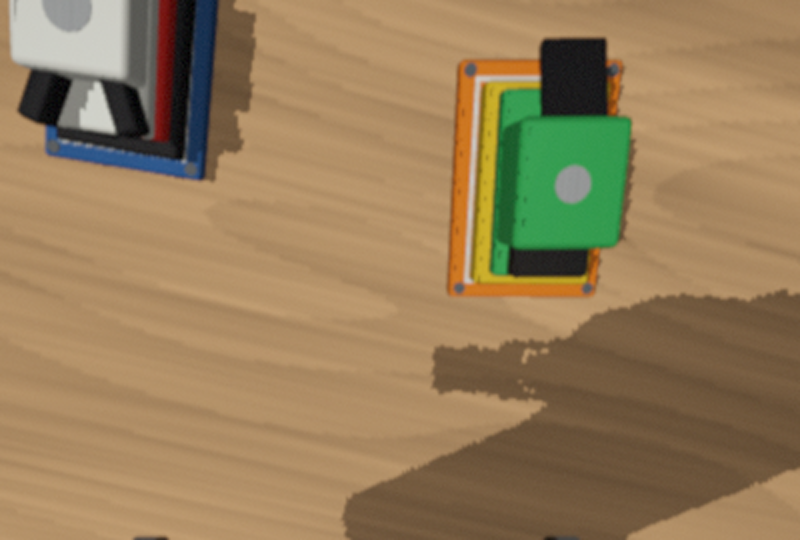

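Green sits flat on yellow, with its spot at (386.5,92) px. The toe piece lies in line on the blue stack, with its spot near (134,4). Checking their positions.

```bash
python3 - <<'E'
from h import *
c=vision.calibration("wrist")
print(toworld([[386.5,92]],76,c),toworld([[134,4]],78,c))
im=cv2.imread('pics/w12.png')[:,:,::-1].copy()
g=cv2.cvtColor(im,cv2.COLOR_RGB2GRAY)[60:250,200:360]; print(cv2.HoughCircles(g,3,1.5,20,param1=80,param2=0.6,minRadius=5,maxRadius=14))
o=toworld(np.array([[468,70],[615,70],[459,288],[587,288]])/2+[100,0],12,c);print('orange corner dots',o.mean(0))
E
```

```text
[[621.82187273 111.95512346  76.        ]] [[634.7534344  311.15914423  78.        ]]
[[[ 78.75     116.25      10.85    ]
  [ 60.75     128.25      13.1     ]
  [ 63.75      98.25      13.1     ]
  [ 92.25     131.25      13.1     ]
  [104.25      56.25      13.1     ]
  [ 89.25      75.75      13.1     ]
  [ 96.75     107.25      13.1     ]
  [ 57.75      75.75      11.450001]
  [ 50.25      54.75      11.450001]
  [105.75     147.75      13.1     ]
  [117.75      92.25      13.1     ]
  [ 54.75     149.25      11.450001]
  [ 71.25      53.25      11.450001]
  [ 83.25     149.25       9.8     ]
  [ 39.75      99.75      13.1     ]
  [ 39.75     122.25      13.1     ]
  [128.25      62.25      13.1     ]
  [137.25     111.75      13.1     ]
  [143.25      84.75      13.1     ]
  [116.25     117.75      11.450001]
  [125.25     143.25       9.5     ]
  [ 36.75      74.25      13.1     ]
  [116.25     171.75      13.1     ]
  [143.25     131.25       9.35    ]
  [144.75     152.25      13.1     ]
  [153.75     176.25      13.1     ]
  [132.75     188.25      11.450001]
  [113.25      35.25      11.299999]
  [ 84.75      30.75      13.1     ]
  [ 29.25      47.25      13.1     ]
  [ 35.25     141.75      13.1     ]
  [ 63.75      30.75      13.1     ]
  [158.25     107.25      13.1     ]
  [ 54.75     170.25      12.65    ]
  [ 96.75     167.25      10.7     ]]]
orange corner dots [622.6248392  111.83322453  12.        ]
```

Both tops lie within about 2 mm of their jig centres: green at (621.8,112.0) against (622,112), white at (634.8,311.2) against (635.5,311).

```bash
python3 -c "
from plant import job
print(job.job_done())"
```

```text
the job is handed in; nothing more can be done
None
```

The job is handed in at about 42 s of the 136 s: both stacks are built, their top pieces measured within about 2 mm of the jig centres, and the arm never touched the jar, brush or screwdriver; no verdict was returned.

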